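# Pin the shelf lip and press the label holder home

### The arm

A 6-joint arm with a two-finger parallel gripper is mounted at the origin on a cart in front of the work surface, level with it; the furniture and walls round the work are solid. World frame = base frame: x ahead of the robot, y to its left, z up, the work surface at z = 0. Lengths are in m, angles in degrees, forces in N, time in s.
With the tool pointing down it reaches from about 0.35 to 0.875 m from the base axis. Payload 4.2 kg.
Tool frame: the origin (TCP) lies midway between the tips of the shut fingers; the grasp point (between the pads) lies 19 mm behind it; z points along the fingers, y is the line along which they close (so a half turn about z gives the same grasp; the last joint's range is limited). The gripper opens to 87 mm and grips with 3 to 60 N. Pads are 19 mm wide; open, the fingers measure 117 mm over their backs; the gripper's body (75 mm by 190 mm) begins 51 mm behind the grasp point.
Start: joints at [78.186, 22.042, 0.453, 0, -68.411, -14.817], TCP at [0.28, 0.559, 0.223] pointing down, gripper open.
Joint ranges: [-179.83, 179.83], [-69.29, 118.12], [-61.27, 80.66], [-181.25, 117.63], [-171.15, -9.14], [-177.46, 177.46]. Speed limits (degrees/s): [159.86, 159.86, 180, 180, 180, 180].

### API

Orientations are given as a 3x3 rotation matrix whose columns are the frame's x, y, z axes.
In Python, from station import r, vision, finish_job gives the robot as it stands (r), with the cameras (vision) and the job as plain functions.
- The arm moves only by the shell command python3 steer.py 'ROWS'. ROWS is a JSON list of rows, 1 to 8 of them, each of 7 numbers: the opening from 0.0 (shut) to 1.0 (fully open), then dx, dy, dz in m, then a rotation vector rx, ry, rz in degrees; each row is the pose to reach, as a shift and turn from the pose commanded when the command began, along the tool's axes at that moment; what a row does not reach only later rows make up. A row lasts 1/10 s, in which the tool goes at most 0.05 m and 8.59 degrees, less where a joint would pass 70% of its speed; a pose out of reach is approached as far as the arm can. The fingers move at their own pace and stop on an object; the grip force is fixed at half the most. Time passes only in rows, so rows that do not move let the fingers close. It prints the time, the measured TCP pose, the force, the opening and the grip force at its end.
- r.sense(): the state, without advancing time (a new reading comes with each control period).
- vision.capture(name): name is "scene" or "top" or "wrist"; returns a dict with "pixels" (384x512x3 uint8, red, green, blue), "z_map" (384x512 float32, m along the optical axis (not along the pixel's ray), 0 where there is no reading), "K" (3x3 intrinsics, pixels), "distortion" ([k1, k2, p1, p2, k3] as OpenCV has them; the pictures are not rectified), "world_from_camera" (4x4, takes a point from camera to world coordinates). Camera axes: x right, y up, looking along -z (the intrinsics and any distortion apply to the point x, -y, -z); pixel columns grow to the right and rows downward; lengths in m; the calibration is good to about 2 mm. A picture is of the moment at which its call begins.
- finish_job(): hands the job in; it is judged then, once.
The state is a dict: "time_s": time; "joints": joint angles; "joint_velocities": joint speeds; "effort": joint torques, N m; "tcp_pos": TCP position; "ee_rot": TCP orientation; "wrist_force": force on the tool from outside, world axes, zero at the start; "moment": the same for the moment, N m; "gripper_width": opening from 0.0 (shut) to 1.0 (fully open); "gripper_force": force on a finger pad.
Only numpy, scipy, OpenCV 4.12 (cv2) and the standard library are available. Lean on these libraries where they do the work, as an engineer would, in place of code of your own. Each camera call takes 0.05 s, during which the arm holds its last target. There are 200 camera calls.

### The job

Push the red-knobbed pin down through the fork and lug at the right end of the low white shelf's front lip until its collar sits on the fork, and let go of it there. Then take the label holder out of the blue caddy and push it down behind the lip, white card facing out from the shelf, until it is fully home on the channel floor, firmly but without forcing it. A spring pushes it back up, so finish while still holding it pressed home; do not disturb the things standing on the shelf.

Things in the scene. Friction and masses are not known exactly. Their poses are not given: they have to be found in the camera images.
- shelf: Low white bench shelf, fixed, 260 mm wide (y), board top 70 mm above the worktop. Origin on the worktop, 50 mm behind the front face of the board's edge; its x points from the front edge to the back, y to its left, z up. On its front edge it carries the label channel: grey apron behind, aluminium lip in front.
- slot (a point): Centre of the label channel's floor, 40 mm above the worktop; axes as the shelf. The channel is 8.5 mm wide (x) and 80 mm long (y) between end blocks. In front the lip: upright to 68 mm, then a 45 degree flare outward to 76 mm above the worktop; behind the apron, its top sloping back at 45 degrees from 61 mm to the board top at 70 mm. The spring bar lies in mid floor.
- seat_bar (a joint): Orange spring bar, 30 mm long, in the middle of the channel floor; value in m: 0 = up, its top 6 mm above the floor; 0.006 = pressed flush with the floor. Pushes up with about 2 N at 0 and 6 N when flush.
- front_lip (a joint): Aluminium lip in front of the channel, hinged on an upright axis at its left end; rad, 0 = closed (lug and fork holes aligned, at the start), grows as the right end swings out from the shelf. Only light friction holds it until the pin is in.
- pin_hole (a point): Centre of the mouth of the upright hole in the top face of the steel fork at the lip's right end, 70 mm above the worktop. The 12.5 mm hole runs straight down through upper fork plate (70 to 64 mm), lug (62 to 50 mm) and lower fork plate (48 to 42 mm).
- pin: Headed pin, 50 g: steel shaft 10 mm thick and 38 mm long with the lowest 7 mm tapered to 5 mm, steel collar 26 mm wide and 4 mm thick, above it a red round knob 20 mm wide and 28 mm tall to grip. Origin on the axis at the underside of the collar, z up. Starts upright in the caddy, collar on the caddy's top.
- label_holder: Label holder, 50 g: upright grey plate 5 mm thick (x), 70 mm wide (y), 58 mm tall with rounded edges, a blank white card on its front (-x) face, and on top an orange grip tab 12 mm thick (x), 40 mm wide (y), 30 mm tall (55 to 85 mm above the foot). Origin at the centre of its lower edge, z up. Starts upright in the caddy's slot, card facing roughly to the robot.
- label_front (a point): Point 30 mm in front of the label holder's mid plane on the card's side (-x), 42 mm above its lower edge.
- caddy: Blue block, fixed, 70 x 150 x 46 mm, origin under its centre; in its top a slot for the label holder (33 mm to its left, +y; 7 x 72 mm, 41 mm deep) and a 12 mm hole for the pin (52 mm to its right, -y).
- analytical_balance: Fixed weighing balance with a glass draught shield, to the left of the work; keep the arm clear of it on the way. About 290 mm deep (x) and 185 mm wide (y), the glass housing 310 mm tall; origin on the worktop under its centre.
- petri_dishes: Taped pile of three petri dishes, 64 mm wide, 46 mm tall, at the back of the shelf board; leave alone. Origin under its centre.
- kitchen_timer: White timer with a red dial, 44 x 62 mm, 52 mm tall, at the back of the shelf board; leave alone. Origin under its centre.
- glass_vial: Glass vial, 27 mm wide, 47 mm tall, at the back of the shelf board; leave alone. Origin under its centre.

How it is judged:
By the outcome, as a careful person would: the job done as asked, in the order asked, and still so for the second after the job is handed in, while the arm keeps its last pose, push and grip.
It also fails if it takes over 58 s, if anything falls off the work surface, if the arm or the gripper's body presses on something with over 40 N, if the wrist force passes 120 N, or if a joint passes its speed limit or range.

## Working session

There is one attempt and no reset: what is moved stays moved. The work goes in short steps, Python scripts to look and compute and a shell command to move; the robot and the scene stay as the last step left them, time stands still between calls to the robot, and variables do not carry over. Pictures are saved under pics/ and viewed, at most 10 in all, crops included, and the job is handed in when it is done.

```bash
ls; mkdir -p pics; cat > h.py <<'E'
import numpy as np, cv2, pickle
from station import r, vision, finish_job
def cap(n):
    c=vision.capture(n); return c
def pts(c):
    K=np.array(c["K"]);h,w=c["z_map"].shape
    u,v=np.meshgrid(np.arange(w),np.arange(h))
    p=cv2.undistortPoints(np.stack([u,v],-1).reshape(-1,1,2).astype(np.float64),K,np.array(c["distortion"])).reshape(h,w,2)
    z=c["z_map"]; P=np.stack([p[...,0]*z,-p[...,1]*z,-z,np.ones_like(z)],-1)
    W=P@np.array(c["world_from_camera"]).T
    W[z==0]=np.nan
    return W[...,:3]
def save(c,n): cv2.imwrite(f"pics/{n}.png",c["pixels"][...,::-1])
E
python3 - <<'E'
from h import *
a={}
for n in("scene","top"):
    c=cap(n); save(c,n); W=pts(c); np.savez(f"{n}.npz",W=W,px=c["pixels"])
    print(n,np.array(c["world_from_camera"]).round(3).tolist(),np.array(c["K"]).round(1).tolist())
s=r.sense();print(s)
E
```

```text
pics
station.py
steer.py
scene [[-0.534, 0.427, -0.73, -0.013], [-0.846, -0.267, 0.462, 0.442], [0.002, 0.864, 0.504, 0.501], [0.0, 0.0, 0.0, 1.0]] [[365.5, 0.0, 257.8], [0.0, 365.5, 191.8], [0.0, 0.0, 1.0]]
top [[0.018, 0.994, -0.108, 0.48], [-1.0, 0.019, 0.004, 0.04], [0.006, 0.107, 0.994, 1.024], [0.0, 0.0, 0.0, 1.0]] [[403.6, 0.0, 254.1], [0.0, 403.6, 192.9], [0.0, 0.0, 1.0]]
{'time_s': 0.1, 'joints': array([ 7.81834029e+01,  2.20864597e+01,  3.87489537e-01, -2.43235129e-02,
       -6.84111271e+01, -1.48166694e+01]), 'joint_velocities': array([ 0.05632434, -0.02276522,  0.17714425,  0.04173433,  0.13034043,
        0.08945568]), 'effort': array([-4.37266863e-04, -3.91687059e+01,  1.87936682e+01,  4.23198625e+00,
        1.34745764e-02, -7.03986279e-05]), 'tcp_pos': array([0.27992104, 0.55820976, 0.22156965]), 'ee_rot': array([[ 8.93823953e-01, -4.48417365e-01, -7.79868200e-04],
       [-4.48418030e-01, -8.93822147e-01, -1.79997067e-03],
       [ 1.10074639e-04,  1.95856386e-03, -9.99998076e-01]]), 'wrist_force': array([ 0.438625  ,  0.20081451, -0.26011601]), 'moment': array([ 0.01310933, -0.01889161, -0.0077064 ]), 'gripper_force': 0.0, 'gripper_width': 1.0067320497627434}
```

View pics/scene.png

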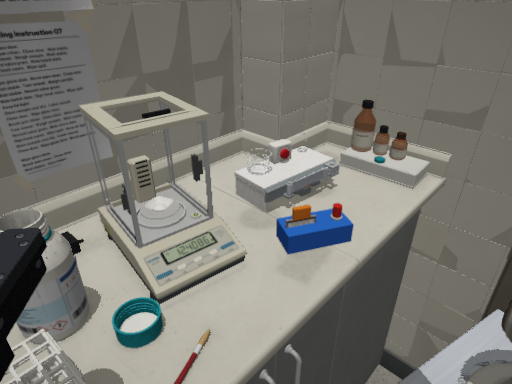

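View pics/top.png

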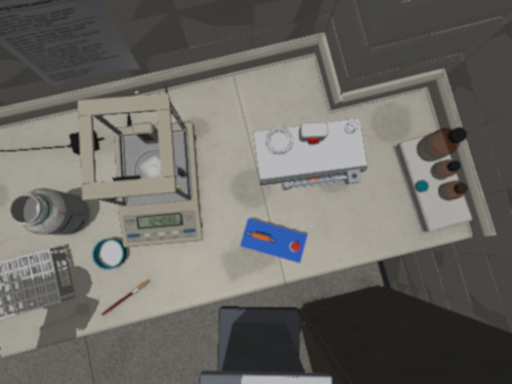

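Scene view: blue caddy at (315,230) with the orange tab at (302,213) and red pin at (337,211). The shelf is behind it at (288,178), its lip facing the robot. Top view: tab (262,237), knob (295,246), shelf (310,150), and fork/pin hole near (354,177).

```bash
cat > m.py <<'E'
from h import *
for n in("top","scene"):
    d=np.load(n+".npz");W=d["W"];px=d["px"];hsv=cv2.cvtColor(px,cv2.COLOR_RGB2HSV)
    H,S,V=[hsv[...,i].astype(int) for i in range(3)]
    reg=(W[...,0]>.25)&(W[...,0]<.65)&(abs(W[...,1])<.3)
    red=reg&((H<6)|(H>172))&(S>150); org=reg&(H>7)&(H<22)&(S>150)&(W[...,2]>.04); blue=reg&(H>105)&(H<125)&(S>150)
    bt=blue&(W[...,2]>.04)
    for k,m in(("red",red),("org",org),("bluetop",bt)):
        P=W[m]; print(n,k,m.sum(),np.median(P,0).round(4),P.min(0).round(3),P.max(0).round(3))
        if n=="top":
            vs=np.argwhere(m);print(vs.min(0),vs.max(0))
            if k!="red":
                Q=P[abs(P[:,2]-np.median(P[:,2]))<.008][:,:2].astype(np.float32)
                print(cv2.minAreaRect(Q*1000))
    sh=(W[...,0]>.35)&(W[...,0]<.75)&(W[...,1]<.1)&(W[...,1]>-.3)&(abs(W[...,2]-.07)<.005)&(S<60)
    k=cv2.connectedComponentsWithStats(sh.astype(np.uint8))
    i=1+np.argmax(k[2][1:,4]);Q=W[k[1]==i];print("shelf",k[2][i],np.median(Q,0),cv2.minAreaRect((Q[:,:2]*1000).astype(np.float32)))
    # save crops
    c=(slice(110,270),slice(230,390)) if n=="top" else (slice(130,260),slice(220,360))
    cv2.imwrite(f"pics/{n}_crop.png",cv2.resize(px[c][...,::-1],None,fx=4,fy=4,interpolation=cv2.INTER_CUBIC)[:600,:800])
E
python3 m.py
```

```text
top red 39 [ 0.4602 -0.0617  0.0783] [ 0.453 -0.069  0.076] [ 0.467 -0.055  0.083]
[243 292] [249 298]
top org 64 [0.4819 0.0157 0.0901] [ 0.475 -0.118  0.043] [0.626 0.036 0.095]
[178 253] [239 317]
((481.5328369140625, 18.826332092285156), (36.308494567871094, 7.850876331329346), 75.33480072021484)
top bluetop 1342 [ 0.472  -0.0157  0.0461] [ 0.424 -0.089  0.04 ] [0.52  0.062 0.052]
[220 242] [261 305]
((472.9321594238281, -13.156898498535156), (144.1355743408203, 66.06468963623047), 75.19452667236328)
shelf [ 254  126  113   57 4563] [ 0.67901189 -0.09703744  0.0699688 ] ((680.7511596679688, -97.02113342285156), (137.2255859375, 269.5040283203125), 0.8391726016998291)
scene red 101 [ 0.4546 -0.0566  0.0709] [ 0.45  -0.068  0.054] [ 0.465 -0.051  0.082]
scene org 233 [0.4778 0.0226 0.0791] [0.47  0.003 0.059] [0.486 0.041 0.092]
scene bluetop 985 [ 0.458  -0.0092  0.0474] [ 0.421 -0.084  0.04 ] [0.521 0.07  0.064]
shelf [ 234  148  106   45 2104] [ 0.67031017 -0.07260407  0.0713874 ] ((678.3687744140625, -95.34376525878906), (147.22975158691406, 267.2402648925781), 4.965444087982178)
```

```bash
python3 - <<'E'
from h import *
W=np.load("top.npz")["W"]
for z0 in(.03,.12,.25):
    m=(W[...,2]>z0)&(W[...,1]>.1)&(W[...,1]<.5)&(W[...,0]<.8)&(W[...,0]>.2)
    P=W[m][:,:2]; print(z0,m.sum(),P.min(0),P.max(0),(cv2.boxPoints(cv2.minAreaRect((P[P[:,1]<.42]*1000).astype(np.float32)))).round().tolist())
E
cat > to.py <<'E'
# usage: to.py x y z yawdeg(of tool y axis) [opening] : tool-axes shift from current measured pose
import sys;from h import *
from scipy.spatial.transform import Rotation as R
x,y,z,a=map(float,sys.argv[1:5]);s=r.sense();T=np.array(s["ee_rot"]);p=np.array(s["tcp_pos"])
a=np.radians(a);Y=np.array([np.cos(a),np.sin(a),0]);Z=np.array([0,0,-1.]);G=np.stack([np.cross(Y,Z),Y,Z],1)
print("d",(T.T@(np.array([x,y,z])-p)).round(4),"rv",R.from_matrix(T.T@G).as_rotvec(degrees=True).round(2),"t",s["time_s"],"joints",np.round(s["joints"],1))
E
python3 to.py .29 .30 .22 200; python3 to.py .39 .08 .22 175;python3 to.py .42 -.01 .22 165.2
```

```text
0.03 16442 [0.26915175 0.15897303] [0.79991311 0.49999351] [[381.0, 166.0], [759.0, 138.0], [778.0, 395.0], [399.0, 423.0]]
0.12 7419 [0.26915175 0.17834482] [0.76395104 0.49984001] [[541.0, 347.0], [560.0, 173.0], [765.0, 195.0], [747.0, 369.0]]
0.25 5210 [0.26915175 0.17891937] [0.76395104 0.46568474] [[540.0, 347.0], [559.0, 179.0], [765.0, 202.0], [746.0, 370.0]]
d [0.1248 0.2263 0.002 ] rv [ 0.1  -0.05 43.36] t 0.1 joints [ 78.2  22.1   0.4  -0.  -68.4 -14.8]
d [0.3128 0.3781 0.0023] rv [ 0.09 -0.07 68.36] t 0.1 joints [ 78.2  22.1   0.4  -0.  -68.4 -14.8]
d [0.38   0.4451 0.0025] rv [ 0.09 -0.08 78.16] t 0.1 joints [ 78.2  22.1   0.4  -0.  -68.4 -14.8]
```

```bash
python3 steer.py '[[1,0.125,0.226,0,0,0,43],[1,0.125,0.226,0,0,0,43],[1,0.125,0.226,0,0,0,43],[1,0.125,0.226,0,0,0,43],[1,0.125,0.226,0,0,0,43],[1,0.219,0.302,0,0,0,56],[1,0.219,0.302,0,0,0,56],[1,0.219,0.302,0,0,0,56]]'; python3 to.py .42 -.01 .25 165.2
```

```text
time_s: 0.9
tcp_pos: [0.3403, 0.1875, 0.2225]
ee_rot: [[0.126, -0.992, -0.0], [-0.992, -0.126, -0.0], [0.0, 0.0, -1.0]]
wrist_force: [-0.9, 0.2, -0.3]
gripper_width: 0.999
gripper_force: 0.0
d [ 0.206  -0.0543 -0.0275] rv [ 2.000e-02 -1.000e-02  2.201e+01] t 0.9 joints [ 53.1  -1.9 -29.7  -0.  -62.3 -45.9]
```

```bash
python3 steer.py '[[1,0.206,-0.054,-0.0275,0,0,22],[1,0.206,-0.054,-0.0275,0,0,22],[1,0.206,-0.054,-0.0275,0,0,22],[1,0.206,-0.054,-0.0275,0,0,22],[1,0.206,-0.054,-0.0275,0,0,22],[1,0.206,-0.054,-0.0275,0,0,22]]'; python3 - <<'E'
from h import *
c=cap("wrist"); save(c,"w1"); np.savez("w1.npz",W=pts(c),px=c["pixels"]);print(np.array(c["world_from_camera"]).round(3).tolist(),np.array(c["K"]).round(0).tolist())
E
```

```text
time_s: 1.5
tcp_pos: [0.4208, -0.0087, 0.2499]
ee_rot: [[-0.257, -0.966, -0.0], [-0.966, 0.257, -0.0], [0.0, 0.0, -1.0]]
wrist_force: [-0.0, 0.9, -0.6]
gripper_width: 1.002
gripper_force: 0.0
[[-0.966, -0.246, -0.079, 0.399], [0.258, -0.921, -0.292, -0.089], [-0.001, -0.302, 0.953, 0.412], [0.0, 0.0, 0.0, 1.0]] [[280.0, 0.0, 254.0], [0.0, 280.0, 190.0], [0.0, 0.0, 1.0]]
```

View pics/w1.png

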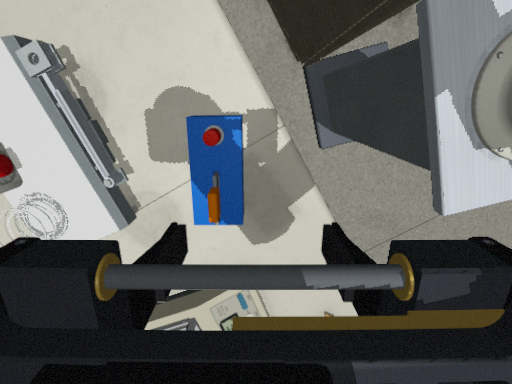

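The wrist view shows the knob at (212,137), the tab at (213,205), and the fork with its hole at (35,58). The channel runs from there to about (110,180).

```bash
cat > m2.py <<'E'
import sys;from h import *
d=np.load(sys.argv[1]);W=d["W"];px=d["px"];hsv=cv2.cvtColor(px,cv2.COLOR_RGB2HSV);H,S,V=[hsv[...,i].astype(int) for i in range(3)]
reg=(W[...,0]>.35)&(W[...,0]<.56)&(abs(W[...,1])<.15)
red=reg&((H<6)|(H>172))&(S>130)&(W[...,2]>.074); org=reg&(H>7)&(H<22)&(S>130)&(W[...,2]>.082); bt=reg&(H>105)&(H<125)&(S>130)&(abs(W[...,2]-.046)<.004)
for k,m in(("red",red),("org",org),("bluetop",bt)):
    P=W[m]
    if len(P)>5: print(k,m.sum(),np.median(P,0).round(4),((P.min(0)+P.max(0))/2).round(4),cv2.minAreaRect((P[:,:2]*1000).astype(np.float32)))
E
python3 m2.py w1.npz; python3 - <<'E'
import cv2,numpy as np
d=np.load("w1.npz");cv2.imwrite("pics/w1c.png",cv2.resize(d["px"][30:200,0:140][...,::-1],None,fx=3.5,fy=3.5,interpolation=cv2.INTER_CUBIC))
W=d["W"]
for v,u in((58,35),(45,20),(60,50),(80,55),(100,70),(130,85),(180,110),(130,80)): print(v,u,W[v,u].round(4))
E
```

```text
red 467 [ 0.4551 -0.0431  0.2954] [ 0.4244 -0.029   0.2213] ((430.2445373535156, -28.16887664794922), (59.025028228759766, 144.83750915527344), 66.79240417480469)
org 2286 [ 0.3957 -0.0234  0.3465] [ 0.4216 -0.0144  0.2252] ((421.0654602050781, -15.867938995361328), (141.86334228515625, 104.00167846679688), 1.288274884223938)
bluetop 4619 [ 0.4698 -0.0218  0.0459] [ 0.4729 -0.0128  0.0458] ((473.18280029296875, -12.37799072265625), (149.3057403564453, 70.03345489501953), 75.24032592773438)
58 35 [ 0.6357 -0.205   0.0582]
45 20 [ 0.6466 -0.2228  0.0581]
60 50 [ 0.6139 -0.1954  0.0667]
80 55 [ 0.6254 -0.1769  0.0549]
100 70 [ 0.6201 -0.1513  0.0511]
130 85 [ 0.6132 -0.1119  0.0581]
180 110 [ 0.6032 -0.0445  0.0677]
130 80 [ 0.6075 -0.1123  0.0771]
```

View pics/w1c.png

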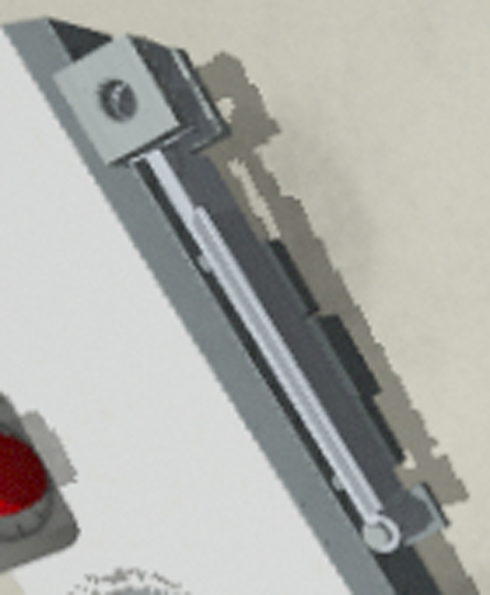

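```bash
python3 to.py .4599 -.0627 .12 165.24;python3 to.py .4599 -.0627 .0535 165.24
```

```text
d [ 0.0431 -0.0525  0.1296] rv [ 0.05 -0.01 -0.04] t 1.55 joints [ 21.3   0.3 -23.4  -0.  -66.4 -36.1]
d [ 0.043  -0.0525  0.1961] rv [ 0.05 -0.01 -0.04] t 1.55 joints [ 21.3   0.3 -23.4  -0.  -66.4 -36.1]
```

```bash
python3 steer.py '[[1,0.043,-0.0525,0.05,0,0,0],[1,0.043,-0.0525,0.13,0,0,0],[1,0.043,-0.0525,0.13,0,0,0],[1,0.043,-0.0525,0.13,0,0,0],[1,0.043,-0.0525,0.16,0,0,0],[1,0.043,-0.0525,0.18,0,0,0],[1,0.043,-0.0525,0.196,0,0,0],[1,0.043,-0.0525,0.196,0,0,0]]'; python3 steer.py '[[0,0,0,0,0,0,0],[0,0,0,0,0,0,0],[0,0,0,0,0,0,0],[0,0,0,0,0,0,0],[0,0,0,0,0,0,0],[0,0,0,0,0,0,0],[0,0,0,0,0,0,0],[0,0,0,0,0,0,0]]'
```

```text
time_s: 2.35
tcp_pos: [0.4598, -0.0606, 0.0539]
ee_rot: [[-0.251, -0.968, -0.002], [-0.968, 0.251, -0.0], [0.001, 0.002, -1.0]]
wrist_force: [0.2, -0.6, 0.7]
gripper_width: 0.998
gripper_force: 0.0
time_s: 3.15
tcp_pos: [0.4604, -0.0617, 0.054]
ee_rot: [[-0.253, -0.968, -0.0], [-0.968, 0.253, -0.0], [0.0, 0.0, -1.0]]
wrist_force: [0.1, -0.2, 0.6]
gripper_width: 0.356
gripper_force: 0.0
```

```bash
python3 steer.py '[[0,0,0,0,0,0,0],[0,0,0,0,0,0,0],[0,0,0,0,0,0,0],[0,0,0,0,0,0,0]]'; python3 to.py .56 -.15 .20 165.24
```

```text
time_s: 3.55
tcp_pos: [0.4604, -0.0617, 0.054]
ee_rot: [[-0.253, -0.968, -0.0], [-0.968, 0.253, -0.0], [0.0, 0.0, -1.0]]
wrist_force: [-0.1, 0.6, -1.0]
gripper_width: 0.22
gripper_force: 30.0
d [ 0.0603 -0.1187 -0.146 ] rv [ 0.01 -0.01  0.13] t 3.55 joints [ 12.5  18.6 -34.1   0.  -37.3 -27.1]
```

```bash
python3 to.py .46 -.062 .16 165.24; python3 to.py .60 -.13 .17 190
```

```text
d [ 0.0004  0.0003 -0.106 ] rv [ 0.01 -0.01  0.13] t 3.55 joints [ 12.5  18.6 -34.1   0.  -37.3 -27.1]
d [ 0.0308 -0.1523 -0.1161] rv [ 1.000e-02 -0.000e+00 -2.463e+01] t 3.55 joints [ 12.5  18.6 -34.1   0.  -37.3 -27.1]
```

```bash
python3 steer.py '[[0,0,0,-0.04,0,0,0],[0,0,0,-0.08,0,0,0],[0,0,0,-0.116,0,0,0],[0,0.008,-0.04,-0.116,0,0,-8],[0,0.018,-0.08,-0.116,0,0,-16],[0,0.031,-0.12,-0.116,0,0,-24.6],[0,0.031,-0.152,-0.116,0,0,-24.6],[0,0.031,-0.152,-0.116,0,0,-24.6]]'; python3 steer.py '[[0,0,0,0,0,0,0],[0,0,0,0,0,0,0]]';python3 - <<'E'
from h import *
c=cap("wrist"); save(c,"w2"); pickle.dump(c,open("w2.pkl","wb"))
E
```

```text
time_s: 4.35
tcp_pos: [0.6025, -0.1313, 0.1685]
ee_rot: [[0.171, -0.985, 0.0], [-0.985, -0.171, -0.0], [0.0, 0.0, -1.0]]
wrist_force: [-1.3, -0.1, -0.7]
gripper_width: 0.225
gripper_force: 29.8
time_s: 4.55
tcp_pos: [0.5985, -0.1297, 0.1697]
ee_rot: [[0.173, -0.985, -0.002], [-0.985, -0.173, 0.0], [-0.001, 0.001, -1.0]]
wrist_force: [1.2, -0.3, -0.4]
gripper_width: 0.219
gripper_force: 29.8
```

View pics/w2.png

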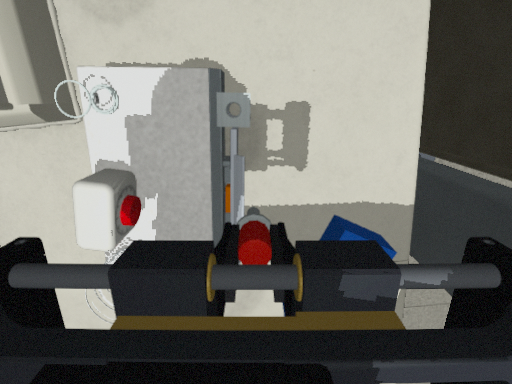

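The fork is at (233,109) with its hole dark at the centre. The shelf front edge runs nearly vertical at column 223, and the pin is held upright at (255,240).

```bash
cat > m3.py <<'E'
import sys;from h import *
c=pickle.load(open(sys.argv[1],"rb"));W=pts(c);px=c["pixels"];g=cv2.cvtColor(px,cv2.COLOR_RGB2GRAY)
K=np.array(c["K"]);D=np.array(c["distortion"]);T=np.array(c["world_from_camera"])
def ray(u,v,z):
    p=cv2.undistortPoints(np.array([[[u,v]]],float),K,D)[0,0];d=T[:3,:3]@[p[0],-p[1],-1];return T[:3,3]+d*(z-T[2,3])/d[2]
def proj(X):
    q=T[:3,:3].T@(np.asarray(X)-T[:3,3]);return cv2.projectPoints(np.array([[q[0],-q[1],-q[2]]]),np.zeros(3),np.zeros(3),K,D)[0].ravel()
if __name__=="__main__":
    top=(abs(W[...,2]-.070)<.004)
    k=g[92:128,214:252]
    print(k[::2,::2]); print((W[92:128:3,214:252:3,2]*1000).round(0).astype(int))
E
python3 m3.py w2.pkl
```

```text
[[ 85 106 113 113 107 114 133 132 134 132 132 134 129 131 133 156 177 201
  199]
 [ 83 108 128 131 130 137 136 137 135 135 135 133 133 135 136 199 196 206
  207]
 [ 85 106 132 131 130 135 137 136 135 134 137 133 136 137 137 134 137 212
  205]
 [ 82 104 129 130 132 134 133 137 133 135 135 133 135 137 138 134 133 139
  206]
 [ 86 102 130 128 131 134 134 136 135 135 136 135 136 137 137 136 136 141
  168]
 [ 81  98 131 131 132 133 133 133 111 104 109 121 131 136 137 134 135 138
  157]
 [ 85  97 128 127 129 134 130  94  89 118 122 117 107 131 139 135 134 136
  116]
 [ 83  99 128 128 130 135 114  83 110 118 120 122 120 121 135 134 133 135
  123]
 [ 84 101 130 130 130 130 100  83 118 118 118 121 121 113 136 134 133 136
  128]
 [ 82  98 127 128 128 130 101  89 115 118 121 118 118 114 134 132 135 136
  128]
 [ 84  97 128 128 129 133 106  94 101 116 120 118 121 113 135 135 132 136
  128]
 [ 87  92 128 128 127 132 127 103  95 110 116 120 113 125 135 132 134 137
  114]
 [ 86  97 130 130 129 132 132 126 100  96  95  98 117 133 133 133 134 136
  110]
 [ 82  97 129 128 127 132 129 134 129 126 128 1
[... 163 characters left out ...]
0 133 131 133 131 134 136
  121]
 [ 83  93 126 129 127 131 130 134 133 130 130 130 131 133 133 131 134 136
  119]
 [ 82  91 112 119 110 116 127 130 128 122 122 122 124 130 130 128 130 132
  120]]
[[68 69 71 48  1  0  0  0  0 -1  1  0 -1]
 [67 71 71 70 69 68 70 70 70 71 71 70 71]
 [67 71 70 70 70 70 70 70 70 71 71 70 70]
 [67 70 71 71 70 69 70 70 70 71 70 70 70]
 [68 70 71 70 70 70  0 -1 70 71 70 70 70]
 [66 70 71 69 70 45  0 -1  1 70 71 70 68]
 [67 70 71 70 70 44 -1  0 -1 69 69 68 66]
 [68 70 70 69 70 54  0  1  0 70 70 69 49]
 [67 70 70 70 70 70 60 52 68 71 70 69 49]
 [67 70 71 70 70 70 70 70 69 69 71 71 48]
 [68 69 69 70 69 70 71 69 70 70 70 69 47]
 [67 70 70 70 70 70 70 68 69 70 69 70 46]]
```

```bash
cat > hole.py <<'E'
import sys
sys.argv=["",sys.argv[1]]
from m3 import *
sub=np.zeros_like(g);m=((g<124)|((W[...,2]<.066)&np.isfinite(W[...,2])))
u0,v0=233,109
win=np.zeros_like(m);win[v0-10:v0+10,u0-9:u0+10]=1
n,l,st,ce=cv2.connectedComponentsWithStats((m&win).astype(np.uint8));i=1+np.argmax(st[1:,4]);mm=(l==i).astype(np.uint8)
ct=max(cv2.findContours(mm,0,1)[0],key=len);ct=cv2.convexHull(ct);e=cv2.minEnclosingCircle(ct);el=cv2.fitEllipse(ct);print(st[i],ce[i],e,el)
print("hole",ray(*el[0],.070).round(4),ray(*e[0],.070).round(4))
# shelf yaw: end of board (white, z~.07) front boundary with apron
pp=[]
for v in range(130,205,3):
    row=g[v,205:232].astype(int)
    pp.append((v,205+int(np.argmax(np.abs(np.diff(row))))))
print(pp)
# fork top mask
ft=(abs(W[...,2]-.07)<.003)&(g>122);ft[:,:217]=0;ft[:90]=0;ft[130:]=0;ft[:,255:]=0
print("fork",cv2.minAreaRect((W[ft][:,:2]*1000).astype(np.float32)))
s=r.sense();p=np.array(s["tcp_pos"]);R_=np.array(s["ee_rot"]);print(p)
im=px[...,::-1].copy()
im=cv2.resize(im[180:270,200:310],None,fx=6,fy=6,interpolation=cv2.INTER_CUBIC)
for zz,rad,col in((.024,.010,(0,255,0)),(-.004,.013,(255,255,0)),(-.008,.013,(255,0,255))):
    for a in np.linspace(0,2*np.pi,40):
        q=(proj(p+R_@np.array([rad*np.cos(a),rad*np.sin(a),-zz]))-[200,180]+.5)*6
        cv2.circle(im,tuple(int(t) for t in q),1,col,-1)
cv2.imwrite("pics/w2o.png",im)
E
python3 hole.py w2.pkl
```

```text
[225 102  17  17 212] [233.07075472 109.52830189] ((233.0, 109.67857360839844), 8.342962265014648) ((233.06710815429688, 109.5798110961914), (15.892500877380371, 16.62199592590332), 167.29953002929688)
hole [ 0.6305 -0.2016  0.07  ] [ 0.6305 -0.2015  0.07  ]
[(130, 209), (133, 209), (136, 209), (139, 209), (142, 209), (145, 221), (148, 209), (151, 209), (154, 210), (157, 229), (160, 210), (163, 210), (166, 210), (169, 210), (172, 210), (175, 210), (178, 210), (181, 210), (184, 229), (187, 210), (190, 210), (193, 211), (196, 211), (199, 211), (202, 211)]
fork ((629.8794555664062, -200.0550994873047), (29.924304962158203, 31.75825309753418), 9.750049591064453)
[ 0.59861423 -0.12964923  0.17010004]
```

View pics/w2o.png

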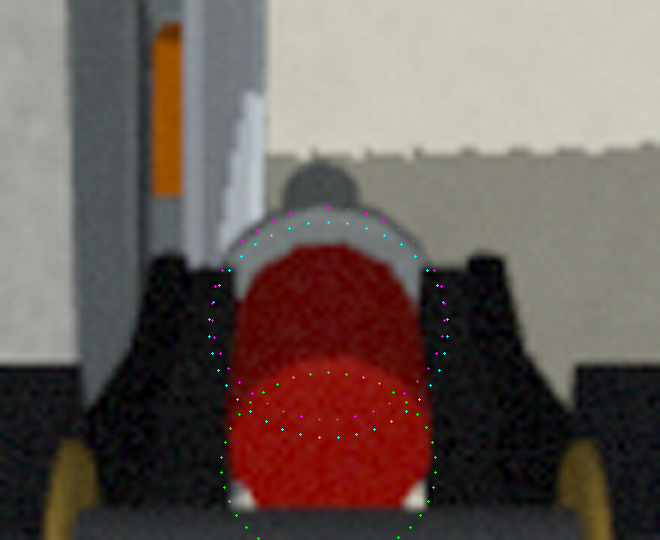

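```bash
cat >> hole.py <<'E'
hsv=cv2.cvtColor(px,cv2.COLOR_RGB2HSV);red=((hsv[...,0]<6)|(hsv[...,0]>172))&(hsv[...,1]>150);red[:,:215]=0
Q=(W[red]-p)@R_
print("red tool-frame median/by row")
for v in range(218,270,4):
    P=(W[v,238:272][red[v,238:272]]-p)@R_
    if len(P): print(v,len(P),np.nanmedian(P,0).round(4),g[v,255])
for v in range(205,224,2): print(v,((W[v,255]-p)@R_).round(4), g[v,244:268:2])
for o in(0,.001): print("tip",proj(p+R_@np.array([o+.0025,0,.046])),proj(p+R_@np.array([o+.005,0,.039])),"collar far",proj(p+R_@np.array([o+.013,0,.008])))
E
python3 hole.py w2.pkl | sed -n '/red tool/,$p'
```

```text
red tool-frame median/by row
222 12 [ 0.0114 -0.0005 -0.0009] 41
226 22 [ 0.0106  0.0002 -0.005 ] 43
230 29 [ 0.0098 -0.0004 -0.009 ] 39
234 31 [ 0.01    0.0001 -0.0148] 41
238 31 [ 0.0101  0.0001 -0.0198] 30
242 34 [ 0.009   0.0001 -0.0225] 57
246 34 [ 0.0066  0.0001 -0.0228] 51
250 34 [ 0.0041  0.0001 -0.0228] 55
254 34 [ 0.0016  0.0001 -0.0228] 53
258 34 [-0.0009  0.0001 -0.0229] 50
262 26 [-0.0035  0.0001 -0.0229] 44
205 [-0.042   0.001   0.1705] [164 172 172 200 149 176 174 185 181 172 172 171]
207 [0.0064 0.0006 0.038 ] [139 130 132 114  86  88 112 135 133 132 131 131]
209 [0.006  0.0006 0.035 ] [134 130  98  75  72  73  76 102 134 133 130 131]
211 [0.0061 0.0006 0.0306] [134 121  70  74  75  78  76  72 126 132 133 131]
213 [0.0143 0.0005 0.0068] [124 118  68  72  72  73  75  70 116 129 131 132]
215 [0.0137 0.0005 0.0048] [108  86  89 106 120 117 110 108  91  84 122 133]
217 [0.0123 0.0005 0.005 ] [103 116 125 118 123 125 121 121 124 124 101 107]
219 [0.0115 0.0005 0.0035] [122 123 118 117 117 119 113 119 119 119 121 106]
221 [0.0113 0.0005 0.0009] [119 118  88  47  47  31  35  64  99 117 115 115]
223 [ 0.0109  0.0005 -0.0013] [ 99  59  32  29  34  30  36  32  36  66  94 121]
tip [254.22514198 207.9962186 ] [254.22428117 208.27355829] collar far [254.22506902 214.14734208]
tip [254.22368847 206.8202556 ] [254.22277616 207.05730594] collar far [254.22330277 212.72835674]
```

```bash
python3 to.py .6307 -.2009 .125 190; python3 - <<'E'
from m3 import *
E
python3 - w2.pkl <<'E'
from m3 import *
P=np.array([ray(u,v,.07) for v,u in [(130,209),(136,209),(142,209),(154,210),(166,210),(178,210),(190,210),(202,211)]])
print(P[:,:2].round(4).tolist(), np.degrees(np.polyfit(P[:,1],P[:,0],1)[0]))
# row profiles across channel
for v in (150,165,180,195,205): print(v,g[v,200:250].tolist()); print((W[v,205:250:3,2]*1000).round(0))
E
```

```text
d [ 0.0758 -0.0193  0.0451] rv [ 0.04  0.02 -0.01] t 4.6 joints [  2.9  23.1  -5.7  -0.  -61.2   7.1]
[[0.6496, -0.1799], [0.6489, -0.1744], [0.6482, -0.1689], [0.6458, -0.1579], [0.6444, -0.1464], [0.6429, -0.1346], [0.6414, -0.1225], [0.6388, -0.1102]] -8.657143126274407
150 [169, 167, 171, 168, 167, 164, 164, 164, 162, 151, 113, 94, 78, 82, 85, 84, 82, 84, 83, 80, 92, 95, 60, 55, 67, 99, 115, 114, 113, 110, 115, 138, 144, 144, 148, 144, 119, 80, 102, 109, 110, 112, 112, 112, 115, 113, 113, 118, 113, 116]
[71. 70. 68. 66. 65. 61. 52.  0.  1. 68. 68. 43.  0. -1. -1.]
165 [165, 162, 161, 161, 163, 165, 166, 165, 166, 162, 142, 92, 82, 83, 82, 83, 83, 78, 83, 82, 84, 89, 75, 84, 93, 95, 96, 95, 94, 86, 103, 138, 142, 134, 119, 117, 114, 116, 118, 119, 120, 117, 130, 136, 118, 109, 118, 116, 118, 120]
[71. 70. 71. 67. 66. 63. 58. 59. 60. 68. 70. 72. 75. 75.  0.]
180 [164, 165, 163, 163, 163, 163, 162, 162, 162, 164, 151, 103, 87, 86, 85, 87, 86, 84, 84, 82, 86, 89, 78, 59, 77, 96, 97, 96, 96, 98, 117, 141, 144, 134, 118, 117, 116, 117, 122, 120, 117, 119, 127, 133, 161, 198, 197, 198, 
[... 252 characters left out ...]
, 120, 132, 154, 153, 146, 178, 197, 195, 195, 196, 197]
[69. 70. 70. 68. 65. 63. 57. 44. 46. 68. 69. 72. 76. 75. -1.]
205 [158, 158, 160, 163, 162, 160, 157, 156, 158, 159, 160, 142, 93, 85, 83, 82, 83, 85, 83, 81, 84, 91, 88, 51, 53, 78, 94, 91, 92, 93, 118, 142, 142, 136, 119, 120, 115, 118, 135, 158, 171, 176, 190, 186, 164, 174, 172, 171, 172, 184]
[69. 69. 70. 68. 66. 62. 57. 45. 46. 68. 69. 72. 76. 76. -2.]Traceback (most recent call last):
  File "<stdin>", line 1, in <module>
  File "m3.py", line 2, in <module>
    c=pickle.load(open(sys.argv[1],"rb"));W=pts(c);px=c["pixels"];g=cv2.cvtColor(px,cv2.COLOR_RGB2GRAY)
                       ~~~~~~~~^^^
IndexError: list index out of range
```

```bash
python3 steer.py '[[0,0.04,-0.01,0,0,0,0],[0,0.076,-0.0193,0,0,0,0],[0,0.076,-0.0193,0.02,0,0,0],[0,0.076,-0.0193,0.035,0,0,0],[0,0.076,-0.0193,0.045,0,0,0],[0,0.076,-0.0193,0.045,0,0,0]]'; python3 to.py .6307 -.2009 .110 190; 
```

```text
time_s: 5.2
tcp_pos: [0.6304, -0.201, 0.1238]
ee_rot: [[0.174, -0.985, -0.003], [-0.985, -0.174, 0.0], [-0.001, 0.003, -1.0]]
wrist_force: [0.0, -0.1, -0.9]
gripper_width: 0.218
gripper_force: 29.8
d [ 0.     -0.0003  0.0138] rv [ 0.17  0.06 -0.01] t 5.2 joints [ -3.7  30.   -1.3  -0.  -58.9  13.7]
```

```bash
python3 steer.py '[[0,0,0,0.005,0,0,0],[0,0,0,0.010,0,0,0],[0,0,0,0.014,0,0,0],[0,0,0,0.016,0,0,0]]' && python3 steer.py '[[0,0,0,0.003,0,0,0],[0,0,0,0.006,0,0,0],[0,0,0,0.006,0,0,0]]'
```

```text
time_s: 5.6
tcp_pos: [0.6312, -0.2014, 0.109]
ee_rot: [[0.173, -0.985, -0.001], [-0.985, -0.173, 0.0], [-0.0, 0.001, -1.0]]
wrist_force: [-1.4, 0.6, 2.0]
gripper_width: 0.22
gripper_force: 29.8
time_s: 5.9
tcp_pos: [0.631, -0.2014, 0.1021]
ee_rot: [[0.173, -0.985, -0.002], [-0.985, -0.173, 0.001], [-0.001, 0.002, -1.0]]
wrist_force: [-2.9, 1.0, -1.0]
gripper_width: 0.221
gripper_force: 29.8
```

```bash
python3 steer.py '[[0,0,0.0005,0.003,0,0,0],[0,0,0.0005,0.006,0,0,0],[0,0,0.0005,0.008,0,0,0],[0,0,0.0005,0.008,0,0,0]]' && python3 steer.py '[[0,0,0,0.003,0,0,0],[0,0,0,0.006,0,0,0],[0,0,0,0.009,0,0,0],[0,0,0,0.009,0,0,0]]'
```

```text
time_s: 6.3
tcp_pos: [0.6309, -0.2015, 0.0944]
ee_rot: [[0.173, -0.985, -0.001], [-0.985, -0.173, 0.0], [-0.001, 0.001, -1.0]]
wrist_force: [-2.8, 1.8, -1.1]
gripper_width: 0.221
gripper_force: 29.8
time_s: 6.7
tcp_pos: [0.631, -0.2016, 0.0853]
ee_rot: [[0.173, -0.985, -0.001], [-0.985, -0.173, 0.0], [-0.0, 0.001, -1.0]]
wrist_force: [-3.0, 1.8, -0.4]
gripper_width: 0.22
gripper_force: 29.8
```

```bash
python3 steer.py '[[0,0,0.0005,0.003,0,0,0],[0,0,0.0005,0.0055,0,0,0],[0,0,0.0005,0.007,0,0,0],[0,0,0.0005,0.008,0,0,0],[0,0,0.0005,0.008,0,0,0]]'
```

```text
time_s: 7.2
tcp_pos: [0.631, -0.2016, 0.0785]
ee_rot: [[0.173, -0.985, 0.0], [-0.985, -0.173, -0.0], [0.0, -0.0, -1.0]]
wrist_force: [-5.0, 1.5, 4.2]
gripper_width: 0.222
gripper_force: 29.8
```

```bash
python3 steer.py '[[0,0,-0.0003,0.001,0,0,0],[0,0,-0.0003,0.0015,0,0,0],[0,0,-0.0003,0.0015,0,0,0]]'
```

```text
time_s: 7.5
tcp_pos: [0.631, -0.2017, 0.0784]
ee_rot: [[0.174, -0.985, -0.0], [-0.985, -0.174, -0.001], [0.0, 0.0, -1.0]]
wrist_force: [-6.0, 4.7, 8.3]
gripper_width: 0.219
gripper_force: 29.8
```

```bash
python3 steer.py '[[0.6,0,0,-0.001,0,0,0],[0.6,0,0,-0.001,0,0,0],[0.6,0,0,-0.001,0,0,0],[0.6,0,0,-0.001,0,0,0],[0.6,0,0,-0.001,0,0,0],[0.6,0,0,-0.03,0,0,0],[0.6,0,0,-0.06,0,0,0],[0.6,0,0,-0.09,0,0,0]]'; python3 steer.py '[[1,0,0,-0.03,0,0,0],[1,-0.05,0,-0.03,0,0,0],[1,-0.05,0,-0.03,0,0,0],[1,-0.05,0,-0.03,0,0,0]]'; python3 - <<'E'
from h import *
c=cap("wrist"); save(c,"w3"); pickle.dump(c,open("w3.pkl","wb"))
E
```

```text
time_s: 8.3
tcp_pos: [0.6312, -0.2018, 0.1672]
ee_rot: [[0.173, -0.985, -0.0], [-0.985, -0.173, -0.0], [0.0, 0.0, -1.0]]
wrist_force: [0.4, 0.1, -0.6]
gripper_width: 0.602
gripper_force: 0.0
time_s: 8.7
tcp_pos: [0.6225, -0.1516, 0.1967]
ee_rot: [[0.175, -0.985, 0.0], [-0.985, -0.175, 0.0], [0.0, -0.0, -1.0]]
wrist_force: [0.5, -0.1, 1.0]
gripper_width: 0.879
gripper_force: 0.0
```

View pics/w3.png

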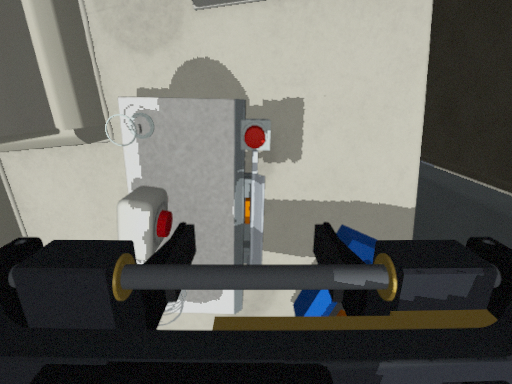

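The pin's knob is at (255,137), centred on the fork with the fingers clear. The orange bar shows in the channel at (247,210), and the things on the shelf stand where they were.

```bash
cat > slot.py <<'E'
from m3 import *
hsv=cv2.cvtColor(px,cv2.COLOR_RGB2HSV);H,S,V=[hsv[...,i].astype(int) for i in range(3)]
red=((H<6)|(H>172))&(S>150);red[160:]=0;red[:,:230]=0
P=W[red];t=P[P[:,2]>.099];print("knob",np.nanmedian(P,0).round(4),len(t),((t.min(0)+t.max(0))/2).round(4))
org=(H>5)&(H<25)&(S>150);org[:, :235]=0;org[:,262:]=0;org[:185]=0;org[240:]=0
vv,uu=np.nonzero(org);print("org rows",vv.min(),vv.max(),uu.min(),uu.max());Q=W[org];print(np.nanmedian(Q,0).round(4),np.nanmin(Q,0).round(4),np.nanmax(Q,0).round(4))
for v in (vv.min()-.5,vv.max()+.5): print("barend",ray(uu.mean(),v,.046).round(4))
for v in range(185,236,8): print(v,g[v,232:272].tolist(),"\n",(W[v,232:272:2,2]*1000).round(0).astype(int).tolist())
E
python3 slot.py w3.pkl
```

```text
knob [ 0.6318 -0.2033  0.1017] 324 [ 0.6315 -0.2025  0.1014]
org rows 198 223 245 249
[ 0.6239 -0.1078  0.0455] [ 0.6191 -0.1226  0.0281] [ 0.628  -0.0897  0.0474]
barend [ 0.6267 -0.1252  0.046 ]
barend [ 0.6212 -0.0921  0.046 ]
185 [159, 145, 107, 99, 115, 126, 126, 126, 122, 122, 128, 114, 114, 156, 155, 155, 154, 139, 88, 152, 200, 200, 174, 157, 156, 157, 157, 160, 163, 163, 183, 195, 173, 171, 187, 189, 189, 189, 189, 192] 
 [70, 69, 69, 67, 64, 63, 55, 39, 39, 40, 68, 69, 70, 71, 74, 76, 76, -1, 0, 1]
193 [159, 145, 122, 132, 129, 125, 125, 127, 120, 128, 142, 136, 120, 156, 156, 156, 138, 91, 84, 153, 203, 199, 169, 158, 158, 158, 160, 164, 162, 161, 185, 203, 185, 192, 194, 190, 190, 191, 192, 192] 
 [69, 70, 70, 66, 64, 62, 50, 40, 40, 40, 68, 69, 70, 71, 74, 76, 76, -1, 0, -1]
201 [152, 160, 160, 129, 126, 128, 127, 126, 125, 131, 149, 140, 68, 103, 118, 123, 126, 112, 76, 160, 209, 201, 175, 158, 158, 157, 161, 164, 164, 161, 181, 184, 129, 122, 123, 125, 121, 123, 123, 122] 
 [69, 69, 69, 67, 64, 63, 46, 46, 45, 45, 67, 69, 70, -9223372036854775808, 74, 76, 75, 0, 0, 1]

[... 586 characters left out ...]
7, 104, 97, 80, 81, 79, 83, 82, 80, 81, 88, 90, 90, 93, 91, 148, 197, 203, 180, 160, 159, 160, 162, 165, 164, 161, 185, 192, 144, 125, 125, 126, 124, 123, 126, 128, 128] 
 [70, 71, 68, 65, 64, 63, 41, 39, 39, 40, 68, 70, 71, 73, 75, 78, 1, 0, -1, -1]
233 [155, 141, 100, 82, 78, 81, 83, 79, 80, 79, 81, 75, 84, 90, 90, 91, 90, 85, 109, 136, 127, 116, 111, 112, 110, 112, 115, 114, 115, 116, 114, 115, 127, 124, 127, 125, 125, 126, 124, 124] 
 [69, 70, 68, 67, 63, 62, 39, 40, 40, 39, 67, 69, 71, 74, 75, 76, -1, 0, -1, 1]slot.py:8: RuntimeWarning: invalid value encountered in cast
  for v in range(185,236,8): print(v,g[v,232:272].tolist(),"\n",(W[v,232:272:2,2]*1000).round(0).astype(int).tolist())
```

```bash
cat > slot2.py <<'E'
from m3 import *
A=[];L=[]
gf=cv2.GaussianBlur(g,(1,5),0).astype(float)
for v in range(183,228,2):
    row=gf[v]
    # lip inner edge: strongest rise 248..253
    d=np.diff(row[247:254]);i=np.argmax(d);u=247+i+.5
    j=d.clip(0);u=247+.5+(np.arange(6)*j).sum()/j.sum()
    L.append(ray(u,v,.068)[:2])
    d=-np.diff(row[241:246]);j=d.clip(0);u=241+.5+(np.arange(4)*j).sum()/max(j.sum(),1e-6)
    if j.sum()>8:A.append(ray(u,v,.061)[:2])
L=np.array(L);A=np.array(A)
for n,P in(("lip",L),("apron",A)):
    f=np.polyfit(P[:,1],P[:,0],1);res=P[:,0]-np.polyval(f,P[:,1]);print(n,np.degrees(np.arctan(-f[0])).round(2),"x at y=-.108:",np.polyval(f,-.108).round(4),"rms",res.std().round(5),len(P))
# board front edge yaw over long span, z=.07
B=[]
for v in range(105,235):
    d=-np.diff(gf[v,225:250]);i=np.argmax(d); 
    if i>0: B.append(ray(225+i+.5,v,.07)[:2])
B=np.array(B);f=np.polyfit(B[:,1],B[:,0],1)
for _ in range(6):
    r_=abs(B[:,0]-np.polyval(f,B[:,1]));k=r_<max(.0008,1.5*np.median(r_));f=np.polyfit(B[k,1],B[k,0],1)
print("board",np.degrees(np.arctan(-f[0])),np.polyval(f,-.108),k.sum(),len(k))
# from z_map: points front edge of flare z>.074
m=(abs(W[...,2]-.076)<.0025);m[:183]=0;m[228:]=0;m[:,:255]=0;m[:,272:]=0;P=W[m];f=np.polyfit(P[:,1],P[:,0],1);print("flare",np.degrees(np.arctan(-f[0])),np.polyval(f,-.108),len(P))
E
python3 slot2.py w3.pkl
```

```text
lip 8.7 x at y=-.108: 0.6194 rms 0.00019 23
apron 9.34 x at y=-.108: 0.6279 rms 0.00018 21
board 8.206963212399272 0.6387458587578724 83 130
flare 8.241848215941985 0.6078168946851867 221
```

```bash
python3 to.py .4816 .0195 .16 165.24;python3 to.py .4816 .0195 .06 165.24
```

```text
d [-0.1937  0.1089  0.0364] rv [ 0.000e+00 -1.000e-02  2.478e+01] t 8.75 joints [  0.7  24.6   0.6   0.  -66.    9.3]
d [-0.1937  0.1089  0.1364] rv [ 0.000e+00 -1.000e-02  2.478e+01] t 8.75 joints [  0.7  24.6   0.6   0.  -66.    9.3]
```

```bash
python3 steer.py '[[1,-0.1937,0.1089,0.02,0,0,24.8],[1,-0.1937,0.1089,0.02,0,0,24.8],[1,-0.1937,0.1089,0.02,0,0,24.8],[1,-0.1937,0.1089,0.02,0,0,24.8],[1,-0.1937,0.1089,0.02,0,0,24.8],[1,-0.1937,0.1089,0.02,0,0,24.8]]'; python3 - <<'E'
from h import *
c=cap("wrist"); W=pts(c); pickle.dump(c,open("w4.pkl","wb"));save(c,"w4")
hsv=cv2.cvtColor(c["pixels"],cv2.COLOR_RGB2HSV);H,S,V=[hsv[...,i].astype(int) for i in range(3)]
m=(H>5)&(H<22)&(S>150)&(W[...,2]>.085)&(W[...,2]<.097)&(abs(W[...,0]-.48)<.05)&(abs(W[...,1]-.02)<.06)
P=W[m];print(len(P))
if len(P)>10: print(np.median(P,0),cv2.minAreaRect((P[:,:2]*1000).astype(np.float32)))
c=cap("top"); W=pts(c)
hsv=cv2.cvtColor(c["pixels"],cv2.COLOR_RGB2HSV)
E
python3 to.py .4816 .0195 .06 165.24
```

```text
time_s: 9.35
tcp_pos: [0.4799, 0.0204, 0.1762]
ee_rot: [[-0.253, -0.967, -0.001], [-0.967, 0.253, -0.0], [0.0, 0.001, -1.0]]
wrist_force: [0.6, -0.1, 0.4]
gripper_width: 1.002
gripper_force: 0.0
471
[0.48153006 0.01703872 0.08948416] ((482.0205383300781, 18.21129608154297), (39.424072265625, 10.494478225708008), 75.427734375)
d [-1.000e-04  7.000e-04  1.166e-01] rv [-0.03 -0.01 -0.04] t 9.45 joints [ 21.6  10.6 -23.    0.  -56.5 -36.5]
```

```bash
python3 steer.py '[[1,0.0006,0.0005,0.05,0,0,0],[1,0.0006,0.0005,0.085,0,0,0],[1,0.0006,0.0005,0.105,0,0,0],[1,0.0006,0.0005,0.1165,0,0,0],[0,0.0006,0.0005,0.1165,0,0,0],[0,0.0006,0.0005,0.1165,0,0,0],[0,0.0006,0.0005,0.1165,0,0,0],[0,0.0006,0.0005,0.1165,0,0,0]]'; python3 steer.py '[[0,0,0,0,0,0,0],[0,0,0,0,0,0,0],[0,0,0,0,0,0,0],[0,0,0,0,0,0,0],[0,0,0,0,0,0,0],[0,0,0,0,0,0,0],[0,0,0,0,0,0,0],[0,0,0,0,0,0,0]]'; python3 to.py .5 0 .06 165
```

```text
time_s: 10.25
tcp_pos: [0.4819, 0.019, 0.0609]
ee_rot: [[-0.256, -0.967, 0.002], [-0.967, 0.256, 0.001], [-0.001, -0.002, -1.0]]
wrist_force: [1.1, -0.3, 0.0]
gripper_width: 0.72
gripper_force: 0.0
time_s: 11.05
tcp_pos: [0.481, 0.019, 0.06]
ee_rot: [[-0.256, -0.967, -0.0], [-0.967, 0.256, -0.0], [0.0, 0.0, -1.0]]
wrist_force: [0.4, 0.1, 0.2]
gripper_width: 0.137
gripper_force: 30.0
d [ 0.0135 -0.0232  0.    ] rv [ 0.   -0.    0.17] t 11.05 joints [ 21.7  19.4 -31.4   0.  -39.2 -36.5]
```

```bash
python3 to.py .481 .019 .16 165.24;python3 to.py .6237 -.108 .16 188.8
```

```text
d [ 0.   0.  -0.1] rv [ 0.   -0.   -0.07] t 11.05 joints [ 21.7  19.4 -31.4   0.  -39.2 -36.5]
d [ 0.0863 -0.1704 -0.1   ] rv [ 1.000e-02 -0.000e+00 -2.363e+01] t 11.05 joints [ 21.7  19.4 -31.4   0.  -39.2 -36.5]
```

```bash
python3 steer.py '[[0,0,0,-0.04,0,0,0],[0,0,0,-0.08,0,0,0],[0,0,0,-0.1,0,0,0],[0,0,0,-0.1,0,0,0]]'; python3 to.py .6237 -.108 .16 188.8
```

```text
time_s: 11.45
tcp_pos: [0.4831, 0.0196, 0.1632]
ee_rot: [[-0.256, -0.967, 0.007], [-0.967, 0.256, 0.002], [-0.004, -0.006, -1.0]]
wrist_force: [1.2, -0.3, -0.3]
gripper_width: 0.135
gripper_force: 30.0
d [ 0.0874 -0.1685  0.004 ] rv [ -0.41   0.14 -23.6 ] t 11.45 joints [ 21.6  11.3 -24.2   0.  -54.1 -36.5]
```

```bash
python3 steer.py '[[0,0.02,-0.045,0,0,0,-6],[0,0.0425,-0.087,0,0,0,-13],[0,0.065,-0.13,0,0,0,-20],[0,0.08,-0.16,0,0,0,-23.6],[0,0.0863,-0.1704,0,0,0,-23.6],[0,0.0863,-0.1704,0,0,0,-23.6],[0,0.0863,-0.1704,0,0,0,-23.6]]'; python3 - <<'E'
from h import *
c=cap("wrist"); pickle.dump(c,open("w5.pkl","wb"));save(c,"w5")
E
python3 to.py .6237 -.108 .16 188.8
```

```text
time_s: 12.15
tcp_pos: [0.6223, -0.1075, 0.1588]
ee_rot: [[0.152, -0.988, -0.003], [-0.988, -0.152, 0.0], [-0.001, 0.003, -1.0]]
wrist_force: [0.4, 0.1, -0.6]
gripper_width: 0.139
gripper_force: 30.0
d [ 0.0011 -0.0012 -0.0006] rv [ 0.1   0.04 -0.02] t 12.2 joints [  4.9  25.5  -3.6  -0.  -61.1   3.9]
```

View pics/w5.png

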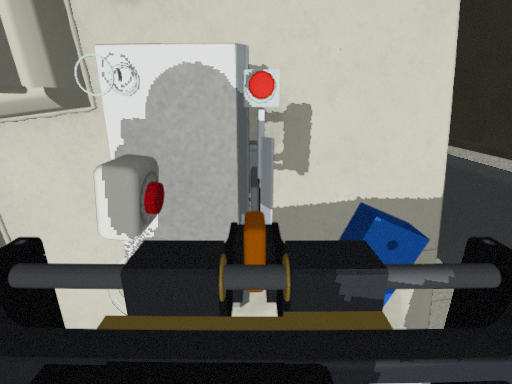

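The holder is upright in the grip, tab at (255,240), its plate at (255,190) lying over the channel. The pin is still seated at (261,85).

```bash
python3 steer.py '[[0,0,0,0.01,0,0,0],[0,0,0,0.02,0,0,0],[0,0,0,0.02,0,0,0],[0,0,0,0.02,0,0,0]]'; python3 to.py .6237 -.108 .13 188.8
```

```text
time_s: 12.6
tcp_pos: [0.6232, -0.1077, 0.1396]
ee_rot: [[0.153, -0.988, -0.001], [-0.988, -0.153, -0.0], [-0.0, 0.001, -1.0]]
wrist_force: [-0.4, -1.7, -0.8]
gripper_width: 0.137
gripper_force: 30.0
d [ 0.0004 -0.0004  0.0096] rv [ 0.06  0.   -0.  ] t 12.6 joints [  4.8  26.5  -4.9   0.  -58.6   4. ]
```

```bash
python3 steer.py '[[0,0.0003,-0.0003,0.005,0,0,0],[0,0.0003,-0.0003,0.01,0,0,0],[0,0.0003,-0.0003,0.015,0,0,0],[0,0.0003,-0.0003,0.018,0,0,0],[0,0.0003,-0.0003,0.018,0,0,0]]' && python3 steer.py '[[0,0,0,0.004,0,0,0],[0,0,0,0.008,0,0,0],[0,0,0,0.01,0,0,0],[0,0,0,0.01,0,0,0]]'
```

```text
time_s: 13.1
tcp_pos: [0.6236, -0.1083, 0.1213]
ee_rot: [[0.152, -0.988, -0.001], [-0.988, -0.152, 0.0], [-0.0, 0.001, -1.0]]
wrist_force: [0.2, 0.1, -0.7]
gripper_width: 0.134
gripper_force: 30.0
time_s: 13.5
tcp_pos: [0.6238, -0.1083, 0.1116]
ee_rot: [[0.152, -0.988, -0.001], [-0.988, -0.152, -0.0], [-0.0, 0.001, -1.0]]
wrist_force: [0.0, -0.4, -0.3]
gripper_width: 0.138
gripper_force: 30.0
```

```bash
python3 steer.py '[[0,0,0,0.004,0,0,0],[0,0,0,0.008,0,0,0],[0,0,0,0.010,0,0,0],[0,0,0,0.010,0,0,0]]' && python3 steer.py '[[0,0,0,0.002,0,0,0],[0,0,0,0.004,0,0,0],[0,0,0,0.005,0,0,0],[0,0,0,0.005,0,0,0]]'
```

```text
time_s: 13.9
tcp_pos: [0.6238, -0.1083, 0.1016]
ee_rot: [[0.152, -0.988, -0.001], [-0.988, -0.152, -0.0], [-0.0, 0.001, -1.0]]
wrist_force: [0.2, 0.2, -1.3]
gripper_width: 0.134
gripper_force: 30.0
time_s: 14.3
tcp_pos: [0.6243, -0.1083, 0.0976]
ee_rot: [[0.153, -0.988, 0.001], [-0.988, -0.153, -0.0], [0.0, -0.001, -1.0]]
wrist_force: [-1.0, 0.6, 3.1]
gripper_width: 0.138
gripper_force: 30.0
```

```bash
for i in 1 2; do python3 steer.py '[[0,0,0,0.001,0,0,0],[0,0,0,0.0015,0,0,0],[0,0,0,0.0015,0,0,0],[0,0,0,0.0015,0,0,0]]' | grep -E 'tcp|force'; done
```

```text
tcp_pos: [0.6243, -0.1083, 0.0959]
wrist_force: [-1.2, -0.2, 5.2]
gripper_force: 30.0
tcp_pos: [0.6244, -0.1083, 0.0951]
wrist_force: [-2.2, 0.9, 8.3]
gripper_force: 30.0
```

```bash
for i in 1 2; do python3 steer.py '[[0,0,0,0.0007,0,0,0],[0,0,0,0.0015,0,0,0],[0,0,0,0.0015,0,0,0],[0,0,0,0.0015,0,0,0]]' | grep -E 'tcp|force'; done
```

```text
tcp_pos: [0.6247, -0.1083, 0.0951]
wrist_force: [-4.2, 1.8, 13.6]
gripper_force: 30.0
tcp_pos: [0.6248, -0.1083, 0.095]
wrist_force: [-5.4, 3.5, 18.6]
gripper_force: 30.0
```

```bash
python3 steer.py '[[0,0,0.0006,-0.001,0,0,0],[0,0,0.0006,-0.001,0,0,0],[0,0,0.0006,-0.001,0,0,0],[0,0,0.0006,-0.001,0,0,0],[0,0,0.0006,-0.001,0,0,0]]'; python3 - <<'E'
from h import *
c=cap("wrist");W=pts(c);save(c,"w6");hsv=cv2.cvtColor(c["pixels"],cv2.COLOR_RGB2HSV);H,S,V=[hsv[...,i].astype(int) for i in range(3)]
m=(H>5)&(H<22)&(S>150)&(abs(W[...,0]-.624)<.02)&(abs(W[...,1]+.108)<.03)&(W[...,2]>.1)
print("tab top",np.percentile(W[m][:,2],[50,90]))
m=((H<6)|(H>172))&(S>150)&(abs(W[...,0]-.631)<.02)&(abs(W[...,1]+.2)<.03)&(W[...,2]>.09);P=W[m];print("knob",np.percentile(P[:,2],80),((P.min(0)+P.max(0))/2).round(4))
E
```

```text
time_s: 16.4
tcp_pos: [0.6246, -0.1083, 0.095]
ee_rot: [[0.154, -0.988, 0.003], [-0.988, -0.154, -0.001], [0.001, -0.003, -1.0]]
wrist_force: [-3.0, 0.4, 14.5]
gripper_width: 0.13
gripper_force: 30.0
tab top [0.1245995  0.19416114]
knob 0.10239487492507619 [ 0.6316 -0.2022  0.0992]
```

View pics/w6.png

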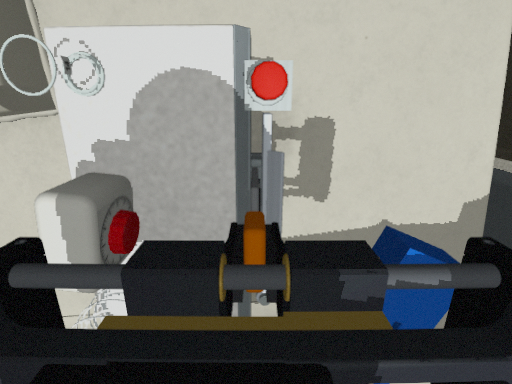

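The holder sits in the channel behind the lip, with its tab at (255,240) and its top at 0.125 m, which matches fully home. The pin is seated at (269,82), knob top 0.102 m, the lip is closed, and the timer and vial are standing. Handing in while pressing with about 14 N.

```bash
python3 -c "
from station import r, vision, finish_job
print(finish_job())"
```

```text
the job is handed in; nothing more can be done
None
```

The pin is seated in the fork and released, and the label holder is fully home behind the lip with its card facing out; I handed the job in at about 16.5 s, still pressing the holder down with about 14 N.

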